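# Half-open the sprung feed shutter over a catch tray

### The job

Stand the blue tray on the worktop under the mouth of the sloping chute and let go of it. Then slide the orange spring-loaded shutter (its grip is the black knob) to half travel (white pointer at the green mark), so that the three white spacers slide out into the tray while the brass ones stay in the chute, and finish while still holding the shutter there: it springs shut if let go. Leave the bottle, tape roll, tin and timer where they are.

Things in the scene. Friction and masses are not known exactly. Their poses are not given: they have to be found in the camera images.
- chute: fixed aluminium chute on dark legs. Origin: on the worktop, below the shut shutter plate, mid-width. x points up the slope (away from the mouth), y across, z up. Smooth floor, 72 mm wide, falls at 35 degrees toward -x, 78 mm high at x = 0; lip at x = -25 mm. Legs and foot only at x = +44 to +104 mm. Highest at the back: 163 mm at x = 80. Two lanes 30 mm wide: white spacers at -y, brass at +y.
- lip (a point): middle of the chute's lip edge, 25 mm toward -x from the chute's origin, 61 mm above the worktop; the underside of the floor is 54 mm high here, so the tray's far wall fits beneath it, behind the lip
- gate (a joint): travel of the orange shutter in m, along the chute's +y: 0 shut, 0.032 half, 0.064 full. A spring shuts it: 3 N at 0, 6.2 N at half, 9.4 N at full. At half the white lane is open, the brass lane closed; beyond about 0.045 brass may escape. Its rail (over x = 0, y = -46 to +120, z = 112 to 120 mm in the chute's frame) bears a white (shut), green (half) and red (full) mark in front.
- knob (a point): grip point of the shutter's upright black knob, on its axis; moves with the shutter. When shut at x = 5, y = 0, z = 155 mm in the chute's frame. The knob is 16 mm thick here (20 mm at the top, which is 172 mm high) and stands on a carriage 30 mm square whose top is 131 mm high; nothing stands beside it
- tray: loose open blue plastic tray, 130 mm (x) by 100 mm (y), walls 3 mm thick and 36 mm high, about 0.2 kg. Origin: underside, centre. Its handle is on the -x end. The pieces leap up to about 60 mm out from the lip: with its +x wall beneath the chute behind the lip, its middle about 30 mm out from the lip catches them
- handle (a point): grip point of the tray's upright block handle: 12 mm thick (tray x), 44 mm wide (tray y), rising to 64 mm above the tray's underside, on the outside of the -x end wall; this point is at x = -70, y = 0, z = 50 mm in the tray's frame
- white_0: white plastic spacer, a disc 22 mm across and 12 mm thick, 15 g; lowest in the -y lane. Origin: centre of its underside
- white_1: same, middle one
- white_2: same, highest one
- brass_0: brass-coloured spacer, a disc 22 mm across and 12 mm thick, 15 g; lowest in the +y lane. Origin: centre of its underside
- brass_1: same, highest one
- bottle: bystander: brown bottle with a blue cap, 56 mm across, 105 mm tall; origin under its centre
- tape: bystander: roll of tape lying flat, 64 mm across, 19 mm high; origin under its centre
- tin: bystander: white screw tin, 54 mm across, 26 mm high; origin under its centre
- timer: bystander: white timer with a red key, 56 by 66 mm, 20 mm high; origin under its centre

How it is judged (in metres and radians):
On the way, in this order (a step that is already met when the one before it is completed fails the run):
1. the tray stands on the worktop under the chute's mouth, let go, with the shutter still shut (horizontal distance between tray and lip below 0.065 m and height (world z) of tray below 0.006 m and contact force between the fingers and tray below 0.1 N and value of joint gate below 0.008 m), for 0.2 s.
2. the shutter is opened by the fingers (value of joint gate above 0.02 m and contact force between the fingers and gate above 1.5 N), for 0.1 s.
At the end, for the whole second after the job is handed in: the fingers hold the shutter at half travel (0.032 m within 6 mm) with at least 1.5 N, all three white spacers lie in the tray, which stands flat on the worktop, and both brass spacers are still in the chute behind the shutter (x of white_0 in the frame of tray between -0.065 and 0.065 m and y of white_0 in the frame of tray between -0.05 and 0.05 m and z of each of white_0, white_1, white_2 in the frame of tray below 0.036 m and x of white_1 in the frame of tray between -0.065 and 0.065 m and y of white_1 in the frame of tray between -0.05 and 0.05 m and x of white_2 in the frame of tray between -0.065 and 0.065 m and y of white_2 in the frame of tray between -0.05 and 0.05 m and x of each of brass_0, brass_1 in the frame of chute above 0 m and height (world z) of each of brass_0, brass_1 above 0.07 m and value of joint gate between 0.026 and 0.038 m and contact force between the fingers and gate above 1.5 N and height (world z) of tray below 0.006 m and angle between tray's own z axis and vertical below 0.1 rad); the arm keeps its last pose, push and grip.
It fails at once if a brass spacer leaves the chute (x of any of brass_0, brass_1 in the frame of chute below -0.02 m).
It fails at once if a bystander is moved by more than 40 mm (distance of any of bottle, tape, tin, timer from where it was at the start of the episode above 0.04 m).
It also fails if it takes over 48 s, if anything falls off the work surface, if the arm or the gripper's body presses on something with over 40 N, if the wrist force passes 120 N, or if a joint passes its speed limit or range.

### The arm

A 6-joint arm with a two-finger parallel gripper is mounted at the origin on the work surface; the furniture and walls round the work are solid. World frame = base frame: x ahead of the robot, y to its left, z up, the work surface at z = 0. Lengths are in mm, angles in rad, forces in N, time in s.
With the tool pointing down it reaches from about 375 to 925 mm from the base axis. Payload 5.7 kg.
Tool frame: the origin (TCP) lies between the finger pads; the fingertips stand 11 mm ahead of it and the grasp point (between the pads) lies 8 mm behind it; z points along the fingers, y is the line along which they close (so a half turn about z gives the same grasp; the last joint's range is limited). The gripper opens to 85 mm and grips with 20 to 120 N. Pads are 22 mm wide; open, the fingers measure 114 mm over their backs; the gripper's body (76 mm by 85 mm) begins 54 mm behind the grasp point. The pads swing forward as they close: fully open they stand 13 mm farther back than shut.
Start: joints at [1.226, 0.359, 1.51, -0, 1.272, -0.115], TCP at [136.665, 584.198, 242.267] pointing down, gripper open.
Joint ranges: [-2.97, 2.97], [-1.01, 2.36], [0.21, 2.38], [-0.96, 4.11], [0.2, 2.71], [-2.98, 2.98]. Speed limits (rad/s): [2.39, 2.39, 3.14, 3.14, 3.14, 3.14].

### API

Orientations are given as [roll, pitch, yaw] about the fixed x, y, z axes, in that order (R = Rz(yaw) Ry(pitch) Rx(roll)).
In Python, from plant import arm, imaging, effector, workorder gives the robot as it stands (arm), with the cameras (imaging), the gripper (effector) and the job (workorder). Calls block until the motion is done:
- arm.movep(position, orientation): joint-space move of the TCP to a pose.
- arm.line_to(position, rot=None, feed=150, contact_N=None): straight line of the TCP; rot=None keeps the orientation; feed is the mean speed in mm/s. With contact_N (N) it stops when the force on the tool has changed by that much, and returns True; else False.
- arm.move_joints(angles): joint-space move.
- effector.move_gripper(opening, squeeze=None): opening from 0.0 (shut) to 1.0 (fully open); squeeze is the grip in N (None keeps the last); returns when the fingers have stopped.
- arm.pause(seconds).
- arm.inverse_kinematics(position, orientation): joint angles nearest the present ones, or None.
- arm.get_state(): the state.
- imaging.grab_frame(name): name is "scene" or "side" or "wrist"; returns (picture, depth): 480x640x3 uint8, red, green, blue; 480x640 float32, mm along the optical axis (not along the pixel's ray), 0 where there is no reading.
- imaging.camera_info(name): a dict with "mtx" (3x3 intrinsics, pixels), "R" (3x3) and "t" (3): a world point X has camera coordinates R X + t; the wrist camera has in their place "hand_eye" (4x4, takes a point from camera to tool coordinates, whose origin is the TCP and whose axes are the flange's). Camera axes: x right, y down, z forward; pixel columns grow to the right and rows downward; lengths in mm; the calibration is good to about 2 mm. A picture is of the moment at which its call begins: read the wrist's pose just before it. camera_info takes no time and is no camera call.
A pose or a line that the arm cannot do raises arm.Unreachable and nothing moves.
- workorder.finish_job(): hands the job in; it is judged then, once.
The state is a dict: "time_s": time; "joints": joint angles; "joint_vel": joint speeds; "joint_torque": joint torques, N m; "ee_pos": TCP position; "orientation": TCP orientation; "ft_force": force on the tool from outside, world axes, zero at the start; "ft_torque": the same for the moment, N m; "opening": opening from 0.0 (shut) to 1.0 (fully open); "grip_force": force on a finger pad.
Only numpy, scipy, OpenCV 4.12 (cv2) and the standard library are available. Lean on these libraries where they do the work, as an engineer would, in place of code of your own. Each camera call takes 0.05 s, during which the arm holds its last target. There are 200 camera calls.

## Working session

There is one attempt and no reset: what is moved stays moved. The work goes in short steps, each a Python script; the robot and the scene stay as the last script left them, time stands still between calls to the robot, and variables do not carry over. Pictures are saved under pics/ and viewed, at most 10 in all, crops included, and the job is handed in when it is done.

```bash
mkdir -p pics; ls
python3 - <<'E'
from plant import arm, imaging, effector, workorder
import cv2,numpy as np
for n in("scene","side"):
    p,d=imaging.grab_frame(n); cv2.imwrite(f"pics/{n}0.png",p[:,:,::-1]); np.savez(f"{n}0.npz",p=p,d=d)
    c=imaging.camera_info(n); print(n,c["mtx"].tolist(),(-c["R"].T@c["t"]).round(),c["R"][2].round(2),(d>0).mean())
print(arm.get_state())
E
```

```text
pics
plant.py
scene [[569.8816393738384, 0.0, 318.06703536954154], [0.0, 569.8816393738384, 234.93294789924414], [0.0, 0.0, 1.0]] [1176. -405. 1182.] [-0.51  0.28 -0.82] 0.9960026041666666
side [[448.8949977615576, 0.0, 315.1209139067729], [0.0, 448.8949977615576, 234.9012241245323], [0.0, 0.0, 1.0]] [220. 621. 709.] [ 0.3  -0.69 -0.66] 0.9940625
{'time_s': 0.1, 'joints': array([ 1.22591729e+00,  3.59439828e-01,  1.51131159e+00,  3.00303965e-05,
        1.27249997e+00, -1.15111240e-01]), 'joint_vel': array([ 0.00014549, -0.00235802, -0.00265846,  0.00179276, -0.00105994,
       -0.00154585]), 'joint_torque': array([-4.61857653e-04, -5.28653884e+01, -2.79349887e+01, -2.86011764e-04,
        5.22297865e-03,  4.40268366e-05]), 'ee_pos': array([136.4558722 , 583.67716287, 241.53834616]), 'orientation': array([-3.13994819e+00, -2.19016876e-04,  2.91181582e+00]), 'ft_force': array([-0.97041215,  0.82482551,  0.47617639]), 'ft_torque': array([-0.00914253, -0.00329052, -0.01376957]), 'grip_force': 0.0, 'opening': 0.997998637616716}
```

View pics/scene0.png

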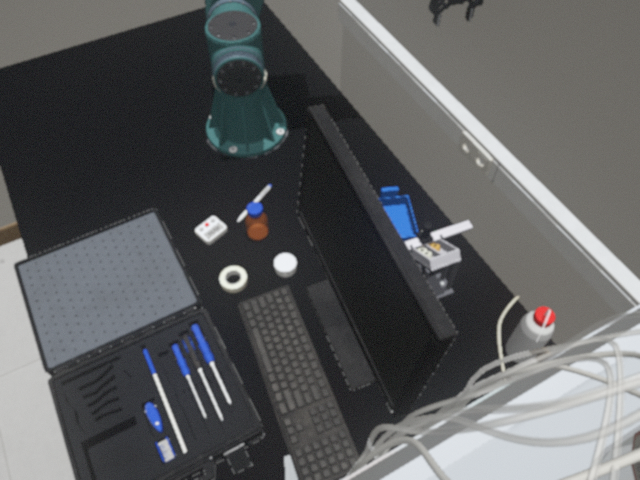

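View pics/side0.png

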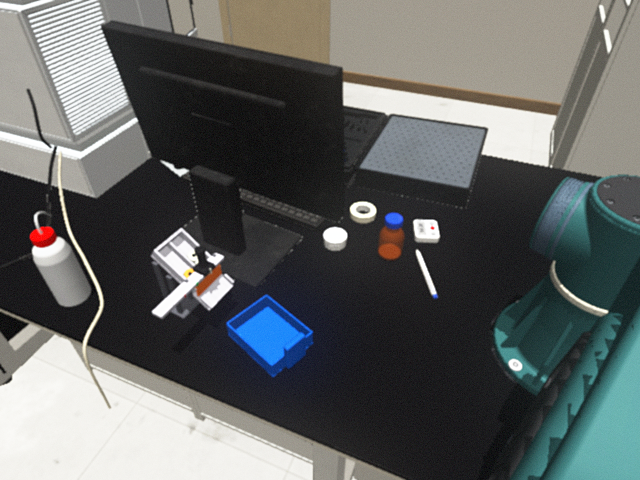

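Side view: blue tray around (270,333) with handle (297,348); chute around (195,272), orange shutter (210,278), and rail extending to (165,300). A monitor stands behind the chute. The scene view confirms that the chute's mouth faces the robot.

```bash
cat > h.py <<'E'
import numpy as np,cv2
from plant import arm, imaging, effector, workorder
from scipy.spatial.transform import Rotation as Ro
def cam(n):
    c=imaging.camera_info(n)
    if n=="wrist":
        s=arm.get_state(); R=Ro.from_euler("xyz",s["orientation"]).as_matrix()
        H=c["hand_eye"]; Rw=R@H[:3,:3]; o=R@H[:3,3]+s["ee_pos"]
        return c["mtx"],Rw,o
    return c["mtx"],c["R"].T,-c["R"].T@c["t"]
def cloud(C,d):
    K,Rw,o=C; v,u=np.mgrid[:480,:640]
    r=np.stack([(u-K[0,2])/K[0,0],(v-K[1,2])/K[1,1],np.ones(u.shape)],-1)
    return (r*d[...,None])@Rw.T+o
def ray(C,uv):
    K,Rw,o=C; r=Rw@np.array([(uv[0]-K[0,2])/K[0,0],(uv[1]-K[1,2])/K[1,1],1]); return o,r/np.linalg.norm(r)
def onplane(C,uv,z):
    o,r=ray(C,uv); return o+r*(z-o[2])/r[2]
def proj(C,X):
    K,Rw,o=C; q=K@(Rw.T@(np.asarray(X)-o)); return q[:2]/q[2]
def tri(rs):
    A=np.zeros((3,3));b=np.zeros(3)
    for o,r in rs: P=np.eye(3)-np.outer(r,r);A+=P;b+=P@o
    return np.linalg.solve(A,b)
def blue(p):
    h=cv2.cvtColor(p,cv2.COLOR_RGB2HSV); return cv2.inRange(h,(100,120,50),(125,255,255))>0
def orange(p):
    h=cv2.cvtColor(p,cv2.COLOR_RGB2HSV); return cv2.inRange(h,(5,150,80),(22,255,255))>0
E
python3 - <<'E'
from h import *
z=np.load("side0.npz");p,d=z["p"],z["d"];C=cam("side");W=cloud(C,d)
m=blue(p);m[:290]=0; P=W[m]; P=P[(P[:,2]>-10)]
top=P[(P[:,2]>28)&(P[:,2]<45)];print("z pct",np.percentile(P[:,2],[1,10,50,90,99]).round())
print("rect",cv2.minAreaRect(P[:,:2].astype(np.float32)),cv2.minAreaRect(top[:,:2].astype(np.float32)))
h=P[P[:,2]>52];print("handle",len(h),h.mean(0) if len(h) else 0)
o=orange(p);o[:, :150]=0;o[:,230:]=0;o[300:]=0;o[:255]=0;P=W[o];print("orange",len(P),np.median(P,0),P.min(0),P.max(0))
for uv in[(155,313),(163,237),(193,240),(214,256),(207,303),(228,290)]: print(uv,W[uv[1],uv[0]].round())
cv2.imwrite("pics/c.png",cv2.resize(p[215:385,130:330,::-1],(800,600)[:2] and (700,595),interpolation=cv2.INTER_CUBIC))
b=W[(np.abs(W[...,2]-250)<150)&(d>0)];
# monitor extents
M=W[60:180,120:340].reshape(-1,3);print("mon",np.percentile(M,[2,50,98],axis=0).round())
S=W[175:250,195:240].reshape(-1,3);print("stand",np.percentile(S,[2,50,98],axis=0).round())
E
```

```text
z pct [-0.  2.  6. 37. 65.]
rect ((413.7255859375, 289.51104736328125), (375.22772216796875, 669.0078735351562), 1.0481936931610107) ((498.1466369628906, 184.8650665283203), (101.3367691040039, 142.6912078857422), 67.9675521850586)
handle 238 [429.62145068 224.64398751  83.77164941]
orange 270 [631.47572277 171.0473245   98.88262029] [220.0238972  134.08947883  85.80032707] [665.45816307 620.52700636 709.13078438]
(155, 313) [656. 285. 121.]
(163, 237) [878.  19.  -1.]
(193, 240) [685. 127. 144.]
(214, 256) [640. 130. 121.]
(207, 303) [615. 206.  79.]
(228, 290) [642. 108.   2.]
mon [[ 4.540e+02 -2.320e+02  1.000e+00]
 [ 6.700e+02 -2.400e+01  3.220e+02]
 [ 1.123e+03 -1.000e+00  4.500e+02]]
stand [[659. -58.  11.]
 [702.  16. 129.]
 [818. 127. 211.]]
```

View pics/c.png

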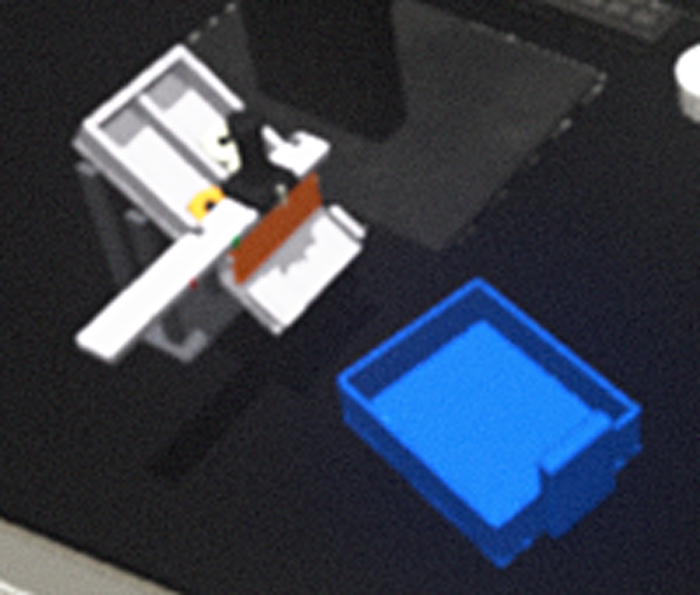

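Enlarged crop: the tray is open toward the chute's mouth, with its handle at the far lower right. The shutter is shut, the black knob is at about crop (255,165), and the rail's +y end is at the lower left. Rough poses: tray (500,185) with yaw about -22°, chute near (631,171) with yaw about -12°. Next I'll take close wrist views.

Run:
```python
from h import *
H=imaging.camera_info("wrist")["hand_eye"];print(H.round(2).tolist())
import sys
for i,(pos,yaw) in enumerate([((470,215,330),np.pi/2-.38),((600,190,330),np.pi/2-.38+.15)]):
    # choose yaw variants reachable, nearest
    best=None
    for k in(-1,0,1,2):
        y=yaw+k*np.pi; y=(y+np.pi)%(2*np.pi)-np.pi
        q=arm.inverse_kinematics(pos,[np.pi,0,y])
        if q is not None:
            c=abs(np.asarray(q)[5]); print(y,np.round(q,2))
            if best is None or c<best[0]-1e-6: best=(c,y)
    arm.movep(pos,[np.pi,0,best[1]]); arm.pause(.3)
    C=cam("wrist");p,d=imaging.grab_frame("wrist");np.savez(f"w{i}.npz",p=p,d=d,K=C[0],R=C[1],o=C[2])
    cv2.imwrite(f"pics/w{i}.png",p[:,:,::-1]); print(C[2].round())
cv2.imwrite("pics/w01.png",np.hstack([cv2.resize(cv2.imread(f"pics/w{i}.png"),(400,300)) for i in(0,1)]))
print(arm.get_state()["time_s"])
```

```text
[[0.0, -0.95, -0.32, 81.12], [1.0, 0.0, 0.0, 0.7], [0.0, -0.32, 0.95, -131.27], [0.0, 0.0, 0.0, 1.0]]
-1.9507963267948965 [ 0.3   0.17  1.56  0.    1.42 -2.47]
1.1907963267948967 [ 0.3   0.17  1.56 -0.    1.42  0.68]
-1.9507963267948965 [ 0.3   0.17  1.56  0.    1.42 -2.47]
1.1907963267948958 [ 0.3   0.17  1.56 -0.    1.42  0.68]
[500. 292. 461.]
-1.8007963267948965 [ 0.2   0.34  1.32  0.    1.48 -2.71]
1.3407963267948961 [ 0.2   0.34  1.32 -0.    1.48  0.43]
-1.800796326794897 [ 0.2   0.34  1.32  0.    1.48 -2.71]
1.3407963267948961 [ 0.2   0.34  1.32 -0.    1.48  0.43]
[618. 270. 462.]
3.225
```

View pics/w01.png

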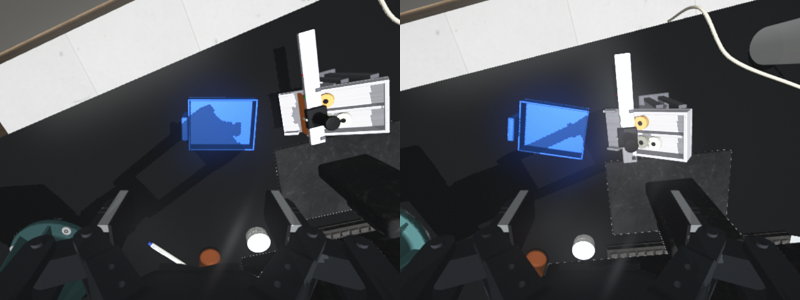

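Both wrist views show the tray, at (222,122) in the left half and (553,130) in the right, with its handle on the -x end. They also show the rail (bright bar), the knob and the lip; the lip is next to the tray's far end. Next: measure heights from the depth, cross-checked by triangulation between the two views.

Run:
```python
from h import *
def lon(P,name):
    r=cv2.minAreaRect(P[:,:2].astype(np.float32)); print(name,len(P),"c",np.round(r[0],1),"sz",np.round(r[1],1),"ang",round(r[2],1),"z",np.percentile(P[:,2],[5,50,95]).round(1))
pts={}
for i in(0,1):
    z=np.load(f"w{i}.npz");p,d=z["p"],z["d"];C=(z["K"],z["R"],z["o"]);W=cloud(C,d);W[d==0]=-999
    m=blue(p)&(W[...,2]>-5)&(np.hypot(W[...,0]-500,W[...,1]-185)<160)
    n,l,st,ce=cv2.connectedComponentsWithStats(m.astype(np.uint8));k=1+st[1:,4].argmax();m=l==k
    hi=W[...,2]
    lon(W[m&(hi>30)&(hi<42)],"rim");lon(W[m&(hi>56)],"handle")
    uv=np.argwhere(m&(hi>58))[:,::-1].mean(0)
    near=np.hypot(W[...,0]-650,W[...,1]-190)<170
    g=p.min(2)>170
    r=near&g&(hi>108)&(hi<126)
    n,l,st,ce=cv2.connectedComponentsWithStats(r.astype(np.uint8));k=1+st[1:,4].argmax();R=l==k
    lon(W[R],"rail"); c2=cv2.minAreaRect(np.argwhere(R)[:,::-1].astype(np.float32))
    kb=near&(p.max(2)<90)&(hi>164)&(hi<180); n,l,st,ce=cv2.connectedComponentsWithStats(kb.astype(np.uint8));k=1+st[1:,4].argmax();K=l==k
    lon(W[K],"knobtop")
    bx=cv2.boxPoints(c2);far=bx[np.argsort(bx[:,1])[:2]].mean(0)
    pts[i]=(C,uv,ce[k],far)
    fl=near&(hi>45)&(hi<112)&(p.min(2)>120);P=W[fl];lon(P,"floor")
    # plane
    o=orange(p)&near&(hi>75);lon(W[o],"orange") if o.sum()>3 else 0
    # lip: lowest chute pts
    c=near&(hi>56)&(hi<68)&~blue(p)&(p.min(2)>90);lon(W[c],"lip")
for j,nm in((1,"handle"),(2,"knob"),(3,"railend")):
    print(nm,tri([ray(pts[i][0],pts[i][j]) for i in(0,1)]).round(1))
```

```text
rim 1160 c [499.4 185.9] sz [ 99.3 140. ] ang 68.3 z [30.7 35.1 36.7]
handle 405 c [438.7 209.7] sz [43.6 11.6] ang 67.3 z [60.8 63.1 64.7]
rail 3091 c [655.1 231.9] sz [107.5  37. ] ang 83.5 z [118.2 119.5 121. ]
knobtop 510 c [637.3 167.8] sz [18.3 19.1] ang 31.6 z [166.5 171.3 172.7]
floor 2634 c [652.  167.6] sz [72.4 96.7] ang 85.9 z [ 61.6  73.9 110.5]
orange 441 c [627.8 168.8] sz [66.3  9.2] ang 83.5 z [ 86.9  95.2 105.1]
lip 716 c [615.3 170.3] sz [72.  14.8] ang 84.2 z [60.4 64.1 67.7]
rim 1254 c [499.9 185.1] sz [100.3 138.3] ang 68.3 z [30.8 35.2 37.2]
handle 449 c [438.9 209.3] sz [44.5 12.7] ang 68.4 z [58.4 63.2 64.7]
rail 2813 c [654. 233.] sz [105.5  35.2] ang 84.5 z [118.2 119.6 121. ]
knobtop 413 c [638.4 168.1] sz [18.2 18.6] ang 38.1 z [167.5 171.4 172.6]
floor 2130 c [651.8 167.7] sz [72.7 96.8] ang 86.2 z [ 62.1  78.5 111.3]
lip 556 c [662.5 169. ] sz [ 68.8 110. ] ang 86.4 z [60.7 64.5 67.7]
handle [438.8 209.8  59.4]
knob [638.4 167.4 167.4]
railend [655.8 285.3 130.7]
```

Run:
```python
from h import *
for i in(0,1):
    z=np.load(f"w{i}.npz");p,d=z["p"],z["d"];C=(z["K"],z["R"],z["o"]);W=cloud(C,d);h=W[...,2]
    m=(p.min(2)>150)&(h>114)&(h<126)&(W[...,1]>195)&(W[...,1]<320)&(np.abs(W[...,0]-650)<60)
    P=W[m];r=cv2.minAreaRect(P[:,:2].astype(np.float32));print("rail",r,P[:,1].min(),P[:,1].max())
    q=P[:,:2]-P[:,:2].mean(0);e=np.linalg.svd(q,full_matrices=0)[2][0];print(np.degrees(np.arctan2(e[1],e[0])),P[:,:2].mean(0))
    # chute outer walls highest at back
    m=(h>66)&(h<175)&(p.min(2)>60)&(np.abs(W[...,0]-680)<50)&(np.abs(W[...,1]-165)<60)
    for x in(665,680,695,705):
        s=W[m&(np.abs(W[...,0]-x)<4)];print(x,np.percentile(s[:,1],[1,99]).round(1),end=' ')
    print()
```

```text
rail ((671.48486328125, 237.62100219726562), (92.34823608398438, 68.06149291992188), 83.3502197265625) 195.0044257701838 287.11766293684843
-94.96514504271077 [649.08677332 241.67971369]
665 [128.9 200.7] 680 [127.2 199. ] 695 [125.7 200.9] 705 [124.4 196.7] 
rail ((668.7017211914062, 241.04212951660156), (71.11487579345703, 91.74470520019531), 0.3161531686782837) 195.01130017705992 286.7817324911507
-94.74230733498533 [649.45248953 241.30522513]
665 [129.3 200.6] 680 [127.7 198.9] 695 [125.8 202.1] 705 [124.4 200.9]
```

Measured: the handle is at (438.8,209.6) with tray yaw -21.7° and size 44×12, its top at 64. The knob is at (638,168), top at 172, and the lip at (608,171) with chute yaw about -6°. All of this matches the given sizes. Moving the tray now.

Run:
```python
from h import *
def st(t): s=arm.get_state();print(t,s["ee_pos"].round(1),s["ft_force"].round(1),"op",round(s["opening"],3),"g",round(s["grip_force"],1),"t",round(s["time_s"],2))
ty=-.379; g=np.array([438.8,209.6]); o=[np.pi,0,np.pi/2+ty]
effector.move_gripper(.6)
arm.movep([*g,130],o); arm.line_to([*g,43],feed=80,contact_N=8); st("down")
effector.move_gripper(0,squeeze=50); st("grip")
arm.line_to([*g,52],feed=40); st("lift")
cy=np.radians(-6); X=np.array([np.cos(cy),np.sin(cy)]);Y=np.array([-X[1],X[0]])
lip=np.array([608,171.]); tgt=lip-30*X-6*Y; h=tgt-70*X
arm.line_to([*h,52],[np.pi,0,np.pi/2+cy],feed=60); st("moved")
print("contact",arm.line_to([*h,41],feed=20,contact_N=4)); st("low")
p,d=imaging.grab_frame("side"); cv2.imwrite("pics/s1.png",cv2.resize(p[200:400,110:360,::-1],(750,600)))
```

```text
down [439.2 209.8  43.4] [ 0.1  0.6 -0.4] op 0.599 g 0.0 t 5.91
grip [439.  209.7  43.7] [-3.   0.5  7.1] op 0.15 g 48.7 t 6.34
lift [438.6 209.6  52.1] [ 0.2 -0.8 -2.3] op 0.145 g 49.0 t 6.72
moved [507.4 175.6  51.9] [-0.8  0.2 -2.5] op 0.14 g 49.0 t 8.15
contact True
low [507.7 175.6  45. ] [-1.  -0.5  5.4] op 0.139 g 59.8 t 8.56
```

View pics/s1.png

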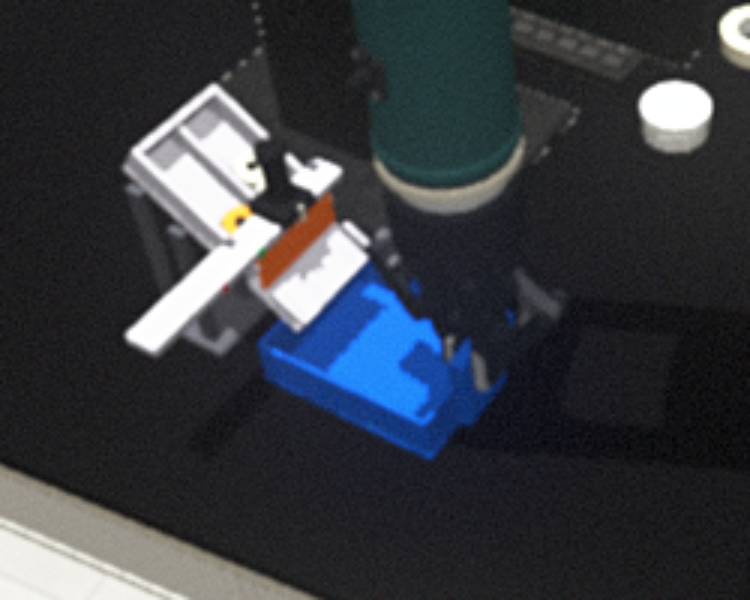

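The tray's far wall is beneath the lip, at about crop (300,330), and it touches the worktop. Now I'll release it, back off and check with the wrist camera.

Run:
```python
from h import *
effector.move_gripper(.5); s=arm.get_state(); e=s["ee_pos"]; print(s["opening"],s["ft_force"].round(1))
arm.line_to([e[0],e[1],140],feed=100)
arm.line_to([560,180,300],feed=250); arm.pause(.3)
def lon(P,name):
    r=cv2.minAreaRect(P[:,:2].astype(np.float32)); print(name,len(P),np.round(r[0],1),np.round(r[1],1),round(r[2],1),np.percentile(P[:,2],[5,50,95]).round(1))
C=cam("wrist");p,d=imaging.grab_frame("wrist");W=cloud(C,d);h=W[...,2]
m=blue(p)&(np.hypot(W[...,0]-570,W[...,1]-175)<140)
lon(W[m&(h>30)&(h<42)],"rim");lon(W[m&(h>56)],"handle");lon(W[m&(h<20)],"floor")
near=np.hypot(W[...,0]-650,W[...,1]-170)<120
kb=near&(p.max(2)<90)&(h>164)&(h<180);lon(W[kb],"knob")
o=orange(p)&near&(h>75);lon(W[o],"orange")
cv2.imwrite("pics/w2.png",p[:,:,::-1]);print(arm.get_state()["time_s"])
```

```text
0.4998619585043097 [-0.6 -0.1  1. ]
rim 1035 [571.  168.9] [ 99.4 139.7] 84.1 [31.2 35.2 36.9]
handle 568 [540.6 186.4] [ 97.4 127.5] 16.9 [ 59.7  63.4 430. ]
floor 7940 [564.2 143.7] [159.2 163.9] 84.1 [-0.4  2.6 10.9]
knob 509 [638.  167.9] [17.8 18.7] 52.8 [167.1 171.5 172.5]Traceback (most recent call last):
  File "<stdin>", line 12, in <module>
  File "<stdin>", line 6, in lon
    return _quantile_unchecked(
        a, q, axis, out, overwrite_input, method, keepdims, weights)
    return _ureduce(a,
                    func=_quantile_ureduce_func,
    ...<5 lines>...
                    overwrite_input=overwrite_input,
                    method=method)
    r = func(a, **kwargs)
    result = _quantile(arr,
                       quantiles=q,
    ...<2 lines>...
                       out=out,
                       weights=wgt)
    slices_having_nans = np.isnan(arr[-1, ...])
                                  ~~~^^^^^^^^^
IndexError: index -1 is out of bounds for axis 0 with size 0
```

The tray stands flat at (577,168) with yaw -6°, and the knob hasn't moved. Next: grip the knob.

Run:
```python
from h import *
def st(t): s=arm.get_state();print(t,s["ee_pos"].round(1),s["ft_force"].round(1),"op",round(s["opening"],3),"g",round(s["grip_force"],1),"t",round(s["time_s"],2));return s
cy=np.radians(-6);k=np.array([638.1,167.9])
c=[]
for y in(cy,cy+np.pi):
    q=arm.inverse_kinematics([*k,147],[np.pi,0,y]); print(y,None if q is None else np.round(q,2))
    if q is not None:c.append((np.abs(np.asarray(q)-arm.get_state()["joints"]).max(),y))
y=min(c)[1];o=[np.pi,0,y]
arm.movep([*k,240],o); print("hit",arm.line_to([*k,148],feed=80,contact_N=6)); st("down")
effector.move_gripper(0,squeeze=50); s=st("grip"); arm.pause(.2); s=st("grip")
p,d=imaging.grab_frame("side"); cv2.imwrite("pics/s2.png",cv2.resize(p[200:400,110:360,::-1],(750,600)))
```

```text
-0.10471975511965978 [ 0.15  0.53  1.47 -0.    1.14  1.83]
3.036872898470133 [ 0.15  0.53  1.47  0.    1.14 -1.31]
hit False
down [638.6 168.  148.7] [ 0.1 -0.1 -0.2] op 0.5 g 0.0 t 13.95
grip [638.4 167.4 148.7] [-0.6 -2.9  4.3] op 0.207 g 48.6 t 14.3
grip [638.5 167.5 148.7] [-0.9 -4.   7. ] op 0.208 g 48.7 t 14.5
```

View pics/s2.png

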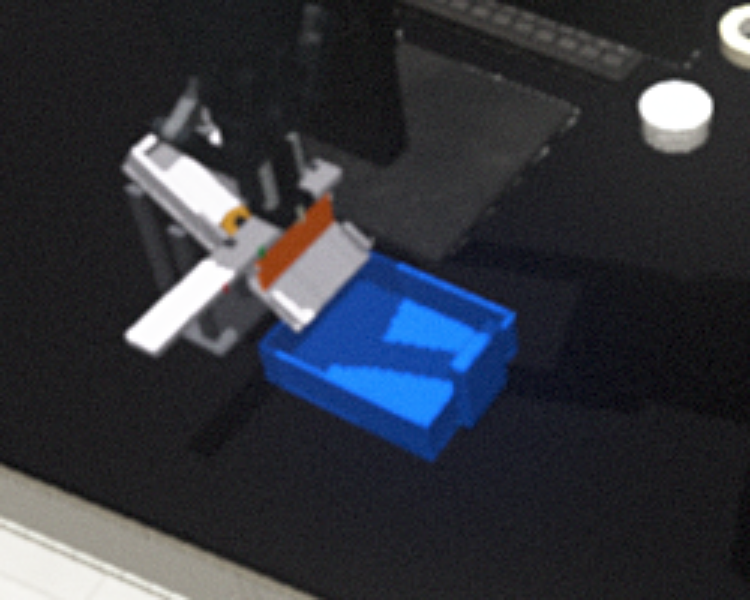

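The knob is gripped and the shutter is still shut; the tray is clear beneath the lip. Now slide to half travel.

Run:
```python
from h import *
cy=np.radians(-6);Y=np.array([-np.sin(cy),np.cos(cy)]);X=np.array([Y[1],-Y[0]]);k=np.array([638.1,167.9]);z0=np.array([638.45,167.45])
def st(t): s=arm.get_state();D=s["ee_pos"][:2]-z0;print(t,"along",(D@Y).round(2),"across",(D@X).round(2),s["ft_force"].round(1),"op",round(s["opening"],3),"g",round(s["grip_force"],1),"t",round(s["time_s"],2));return s
arm.line_to([*(k+32*Y),148],feed=40); st("a"); arm.pause(1); st("b")
p,d=imaging.grab_frame("side"); a=cv2.resize(p[210:390,110:350,::-1],(800,600),interpolation=cv2.INTER_CUBIC);cv2.imwrite("pics/s3.png",a)
```

```text
a along 31.38 across 0.36 [-0.1 -6.2  5.8] op 0.208 g 48.7 t 15.5
b along 31.27 across 0.38 [-0.2 -5.5  6.3] op 0.211 g 48.7 t 16.5
```

View pics/s3.png

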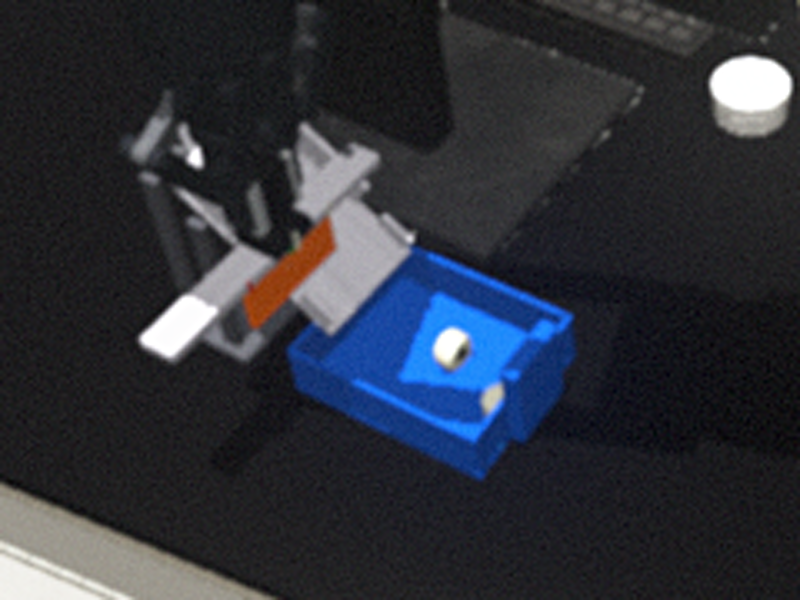

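The pointer is at the green mark (295,243). Two white spacers show in the tray at (452,347) and (491,398). I'll look for the third in the scene and wrist cameras.

Run:
```python
from h import *
arm.pause(.5)
p,_=imaging.grab_frame("scene"); C=cam("scene"); u=proj(C,[610,172,50]).astype(int);print(u)
a=cv2.resize(p[u[1]-40:u[1]+40,u[0]-50:u[0]+50,::-1],(400,320),interpolation=cv2.INTER_CUBIC)
q,_=imaging.grab_frame("wrist"); b=cv2.resize(q[:,:,::-1],(400,320),interpolation=cv2.INTER_AREA)
cv2.imwrite("pics/s4.png",np.hstack([a,b]))
```

```text
[415 245]
```

View pics/s4.png

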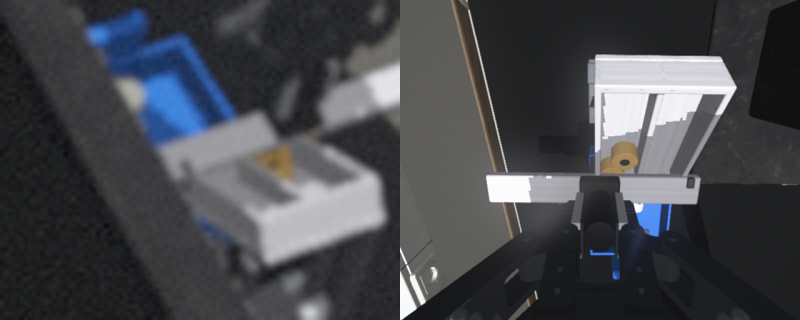

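The wrist view shows the white lane empty, both brass spacers behind the shutter at (612,160), and a white piece on the blue tray at (638,207). I'll check by ray that it's a third piece rather than one of the two already seen.

Run:
```python
from h import *
T=np.array([577,168.3]);cy=np.radians(-6);R=np.array([[np.cos(cy),np.sin(cy)],[-np.sin(cy),np.cos(cy)]])
for n in("wrist","side"):
    C=cam(n);p,d=imaging.grab_frame(n);W=cloud(C,d)
    L=(W[...,:2]-T)@R.T;h=W[...,2]
    hs=cv2.cvtColor(p,cv2.COLOR_RGB2HSV)
    m=(d>0)&(np.abs(L[...,0])<66)&(np.abs(L[...,1])<50)&(h>2)&(h<40)&(hs[...,1]<110)&(hs[...,2]>60)
    k,l,st,ce=cv2.connectedComponentsWithStats(m.astype(np.uint8))
    for i in range(1,k):
        if st[i,4]>5:print(n,ce[i].round(),st[i,4],"tray xy",L[l==i].mean(0).round(),"z",h[l==i].min().round(),h[l==i].max().round())
```

```text
wrist [307. 226.] 97 tray xy [64. 46.] z 3.0 35.0
wrist [302. 249.] 13 tray xy [51. 49.] z 33.0 36.0
wrist [381. 311.] 162 tray xy [ -8. -14.] z 2.0 25.0
wrist [396. 305.] 7 tray xy [-13. -29.] z 2.0 4.0
wrist [424. 306.] 11 tray xy [ -3. -48.] z 9.0 33.0
wrist [395. 348.] 34 tray xy [-51. -29.] z 4.0 15.0
side [230. 288.] 6 tray xy [ 58. -46.] z 15.0 28.0
side [212. 305.] 18 tray xy [61.  5.] z 14.0 38.0
side [245. 314.] 104 tray xy [-8. -9.] z 3.0 27.0
side [257. 329.] 41 tray xy [-47.   8.] z 3.0 20.0
```

Run:
```python
from h import *
T=np.array([577,168.3]);cy=np.radians(-6);Rm=np.array([[np.cos(cy),-np.sin(cy)],[np.sin(cy),np.cos(cy)]])
C=cam("side");p,d=imaging.grab_frame("side");W=cloud(C,d)
X=np.r_[T+Rm@[-51,-29],9];u=proj(C,X);print("C in side",u.round(),"surface there",(Rm.T@(W[int(u[1]),int(u[0]),:2]-T)).round(),W[int(u[1]),int(u[0]),2].round())
a=cv2.resize(p[285:345,220:300,::-1],(400,300),interpolation=cv2.INTER_CUBIC)
C=cam("wrist");p,d=imaging.grab_frame("wrist");Y=np.r_[T+Rm@[-47,8],9];print("B in wrist",proj(C,Y).round())
b=cv2.resize(p[285:375,340:460,::-1],(400,300),interpolation=cv2.INTER_CUBIC)
cv2.imwrite("pics/s5.png",cv2.convertScaleAbs(np.hstack([a,b]),alpha=1.3)); s=arm.get_state();print(s["ee_pos"].round(1),s["time_s"])
```

```text
C in side [270. 318.] surface there [-77.   6.] 64.0
B in wrist [352. 343.]
[642.1 198.5 148.7] 17.35
```

View pics/s5.png

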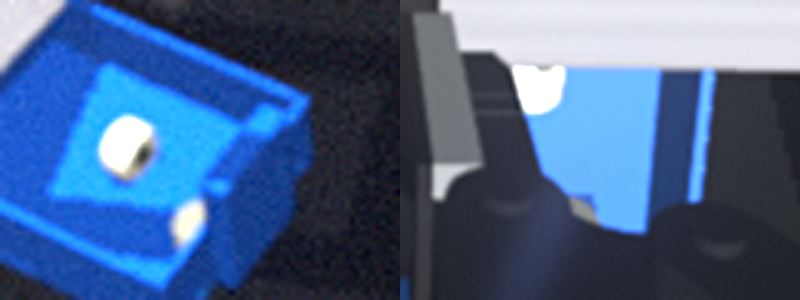

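The crops show three distinct white pieces in the tray: the standing one at (128,148), one at the handle end at (190,222), and one in the wrist view at (582,208) that the handle hides from the side camera. The shutter is held at about 31.3 mm, so I'm handing in.

```bash
python3 -c "
from plant import arm, imaging, effector, workorder
print(workorder.finish_job())"
```

```text
the job is handed in; nothing more can be done
None
```

I handed the job in (no verdict was returned) with the tray flat under the chute mouth, all three white spacers in it, both brass spacers behind the shutter, and the gripper still holding the shutter at about 31 mm.

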